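Oil a bored brass sleeve and roll it to the finished tray

ROBOT

A 7-joint arm with a two-finger parallel gripper is mounted at the origin on the work surface. World frame = base frame: x ahead of the robot, y to its left, z up, the work surface at z = 0. Lengths are in m, angles in rad, forces in N, time in s.
With the tool pointing down it reaches from about 0.4 to 0.875 m from the base axis. Payload 19.3 kg.
Tool frame: the origin (TCP) lies on the centre line of the jaws, within the pads' length; the fingertips stand 25 mm ahead of it and the grasp point (between the pads) lies 6 mm ahead of it (tips_ahead is the distance from the TCP to the fingertips, in m); z points along the fingers, y is the direction in which the jaws open and shut (so a half turn about z gives the same grasp; the last joint's range is limited). The gripper opens to 85 mm and grips with 20 to 120 N. Pads are 22 mm wide; open, the fingers measure 114 mm over their backs; the gripper's body (76 mm by 85 mm) begins 54 mm behind the grasp point. The pads swing forward as they close: fully open they stand 13 mm farther back than shut.
Start: joints at [1.055, 0.521, -0.036, 1.599, 0.021, 1.021, -0.113], TCP at [0.269, -0.564, 0.256] pointing down, gripper open.
Joint ranges: [-2.91, 2.91], [-0.3, 2.13], [-1.5, 1.42], [0.17, 2.43], [-1.26, 4.41], [0.16, 1.93], [-2.52, 2.52]. Speed limits (rad/s): [1.89, 1.89, 2.39, 2.39, 3.01, 3.01, 3.01].

INTERFACE

Orientations are given as [roll, pitch, yaw] about the fixed x, y, z axes, in that order (R = Rz(yaw) Ry(pitch) Rx(roll)).
In Python, from workcell import observe, grab_frame, job_done, outline_of, tips_ahead gives the robot as it stands. The module is installed in compiled form; this text tells all that it offers.
- The arm moves only by the tool move_arm, never from a script. Its argument "motion" is a list of rows, each a list of 2 entries, a list of its own where there are three numbers: the shift along the world's x, y, z in mm, then the turn, a rotation vector about the world's x, y, z in rad. A call has 1 to 12 rows; each row is the pose to reach, as a shift and turn from the pose commanded when the call began; what a row does not reach only later rows make up. A row lasts 1/8 s, in which the tool goes at most 62.5 mm and 10.7 degrees, less where a joint would pass 70% of its speed; a pose out of reach is approached as far as the arm can. A call with a gripper value outside its range is refused whole. "jaw" is the finger opening in mm, from 0 to 85.4, set as the call begins (left out, the last holds). The fingers move at their own pace and stop on an object; "grip_force" is the grip in N (left out, the last holds). Time passes only in rows, so rows that repeat a pose let the fingers close. It gives the time, the measured TCP pose, the force and the opening at its end, in the units of the state.
- observe(): the state, without advancing time (a new reading comes with each control period).
- grab_frame(name): name is "scene" or "top" or "wrist"; returns a dict with "frame" (420x560x3 uint8, red, green, blue), "fx", "fy", "cx", "cy" (pixels), "T" (4x4, takes a point from camera to world coordinates); the wrist camera has in their place "mount" (4x4, takes a point from camera to tool coordinates, whose origin is the TCP and whose axes are the flange's). Camera axes: x right, y down, z forward; pixel columns grow to the right and rows downward; lengths in m; the calibration is good to about 2 mm. The wrist camera is an equidistant fisheye: a pixel r from the principal point sees the ray r / f radians off the axis. A picture is of the moment at which its call begins: read the wrist's pose just before it. There is no depth.
- job_done(): hands the job in, once; it reports no verdict.
Trained networks look in the newest picture that a camera, given by its name, has taken for a name from the list of things; names that differ only in an ending like _2 or _b are one class to them, and where a whole thing is asked for, a point or a joint stands for the part that bears it (a point fixed in the world has none). Each returns a list of dicts, best first, with "score" (0 to 1); they miss things now and then, are a little off and sometimes report something else, mostly with a low value. They report only what shows in the picture. A call takes as long as a camera call. They do not tell look-alikes from the thing itself.
- outline_of(label, camera): "pixels" (420x560 bool, what is visible of it) and "pixel" ([column, row] in pixels, amid what is visible of it).
The state is a dict: "clock": time; "qpos": joint angles; "qd": joint speeds; "joint_efforts": joint torques, N m; "position": TCP position; "tool_rot": TCP orientation; "force": force on the tool from outside, world axes, zero at the start; "moment": the same for the moment, N m; "grip_width": finger opening in m.
Only numpy, scipy, OpenCV 4.12 (cv2) and the standard library are available. Lean on these libraries where they do the work, as an engineer would, in place of code of your own. Each camera call takes 0.05 s, during which the arm holds its last target.

TASK

Take the round brass sleeve (not the hexagonal one) from the wooden rack and lay it in the steel V-rest, let go of it, then press the white cap of the oil spray right down and let it spring back up; spray only while the sleeve lies released in the rest. Then set the sleeve crosswise on the ramp of the aluminium chute and let go, so that it rolls down into the catch tray. Leave the hexagonal bar where it is.

Things in the scene. Friction and masses are not known exactly. Their poses are not given: they have to be found in the camera images.
- sleeve_mid (a point): Centre of the loose round brass sleeve: a cylinder 34 mm in diameter and 80 mm long, about 0.3 kg, with a dark 24 mm bore at both ends, lying level. Its x axis runs along the cylinder. It starts in one of the two notches of the rack, its axis 55 mm above the bench, across the rack.
- hex_mid (a point): Centre of the loose hexagonal brass bar, solid, 34 mm across flats and 110 mm long (longer than the sleeve), an edge uppermost, its x axis lengthwise; lies in the other notch of the rack, parallel to the sleeve, 90 mm from it. To be left alone.
- rack: Fixed wooden rack, 190 x 75 mm, base 15 mm thick; origin under its centre on the bench, x lengthwise. Two notches at x = -45 and +45 mm, each of two 9 mm thick V cheeks up to 46 mm high, 29 mm either side of the rack's middle line, hold a piece along the rack's y; the 49 mm gap between the cheeks leaves its middle free for the fingers.
- rest (a point): Where the sleeve's centre is when it lies properly in the steel V-rest, 120 mm above the bench. x runs along the rest, towards the spray can; the sleeve's axis must lie along it, either way round. The rest is two 9 mm thick V plates (90 degree V, 41 mm wide, tops 4 mm below this point), 29 mm either side of it along x, with a 49 mm gap for the fingers between them.
- station: Fixed aluminium plate, 230 x 90 x 12 mm, that carries the V-rest and the spray can; origin under its centre on the bench, x along it from the rest to the can. The rest's middle is at x = -55 mm, on a dark steel block whose top is 80 mm above the bench; the can's axis is at x = +60 mm.
- cap_top (a point): Centre of the flat top of the spray can's white cap: 28 mm in diameter, 134 mm above the bench when up, moving straight down. The can is fixed, 52 mm in diameter.
- cap (a joint): How far the cap is pressed, m: 0 up, 0.007 right down at its stop. A spring returns it; it takes about 2.5 N to start and 6 N to reach the stop.
- chute_top (a point): Point on the ramp of the fixed aluminium chute, on its middle line, 41 mm down from its upper edge, 75 mm above the bench. x points down the ramp (14 degrees below level, 134 mm long in all), y across it, z out of its surface. Ramp 127 mm wide between 8 mm high side rims, open at the upper edge. The sleeve is to lie along y here, its centre 17 mm out along z.
- tray (a point): Middle of the floor of the chute's catch tray at the ramp's foot, 16 mm above the bench: 60 mm long (along x, away from the ramp) by 127 mm inside, its far wall 62 mm high; the floor slopes down to the far wall.
Not all that is in view belongs to the job. Leave any green or turquoise look-alike of the part that bears chute_top alone.

How it is judged:
By the outcome, as a careful person would: the job done as asked, in the order asked, and still so for the second after the job is handed in, with the robot touching nothing.
It also fails if it takes over 72 s, if anything falls off the work surface, if the arm or the gripper's body presses on something with over 40 N, if the wrist force passes 120 N, or if a joint passes its speed limit or range.

## Working session

There is one attempt and no reset: what is moved stays moved. The work goes in short steps, Python scripts to look and compute and a tool call to move; the robot and the scene stay as the last step left them, time stands still between calls to the robot, and variables do not carry over. Pictures are saved under pics/ and viewed, and the job is handed in when it is done.

Besides the shell and the picture viewer there is one more tool, called after ">>>" in YAML: its name, and indented under it one key for each argument. move_arm: Moves the arm, as the interface text tells. Its arguments: {"type":"object","properties":{"motion":{"type":"array"},"jaw":{"type":"number"},"grip_force":{"type":"number"}},"required":["motion"]}

```bash
mkdir -p pics; python3 - <<'E'
from workcell import *
import cv2, numpy as np
print(observe())
for n in ["scene","top","wrist"]:
    f=grab_frame(n); cv2.imwrite(f"pics/{n}0.png",f["frame"][:,:,::-1])
    print(n,{k:(np.round(v,4).tolist() if k!="frame" else 0) for k,v in f.items()})
E
```

```text
{'clock': 0.0, 'qpos': array([ 1.05482165,  0.52199714, -0.03632314,  1.59998707,  0.02122462,
        1.02112276, -0.11282242]), 'qd': array([-0.00034314, -0.00181214, -0.00127249,  0.00227501,  0.00046288,
        0.00047104, -0.00078758]), 'joint_efforts': array([-3.17753802e-03, -9.27116489e+01,  1.97839223e+00, -3.69938314e+01,
        1.77685503e-02,  8.15918291e-03,  3.62638048e-05]), 'position': array([ 0.26930154, -0.5636656 ,  0.25574379]), 'tool_rot': array([-3.14046878e+00,  1.04256866e-04,  4.45751149e-01]), 'force': array([-0.10882274, -0.73112469,  0.03883637]), 'moment': array([ 0.04775684, -0.00577909, -0.02381028]), 'grip_width': 0.08582737665004875}
scene {'frame': 0, 'fx': 539.6084, 'fy': 539.6084, 'cx': 277.8504, 'cy': 216.2142, 'T': [[0.7807, 0.3362, -0.5267, 1.2447], [0.6248, -0.4325, 0.65, -0.9442], [-0.0092, -0.8366, -0.5477, 0.9684], [0.0, 0.0, 0.0, 1.0]]}
top {'frame': 0, 'fx': 535.7306, 'fy': 535.7306, 'cx': 286.0191, 'cy': 210.1803, 'T': [[-0.0279, -0.9953, 0.0927, 0.2722], [-0.9996, 0.0286, 0.006, 0.1158], [-0.0086, -0.0924, -0.9957, 1.4807], [0.0, 0.0, 0.0, 1.0]]}
wrist {'frame': 0, 'fx': 325.1923, 'fy': 325.1923, 'cx': 275.7611, 'cy': 210.0016, 'mount': [[-0.0004, -0.9645, -0.264, 0.0662], [1.0, -0.0003, -0.0003, 0.0009], [0.0002, -0.264, 0.9645, -0.1168], [0.0, 0.0, 0.0, 1.0]]}
```

View pics/scene0.png

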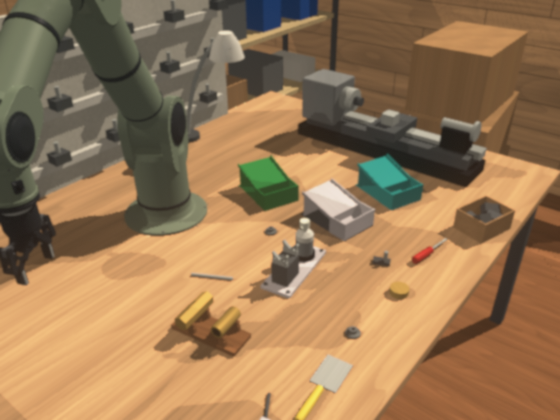

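View pics/top0.png

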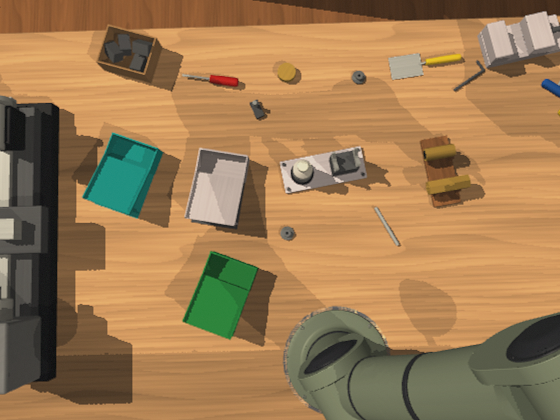

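View pics/wrist0.png

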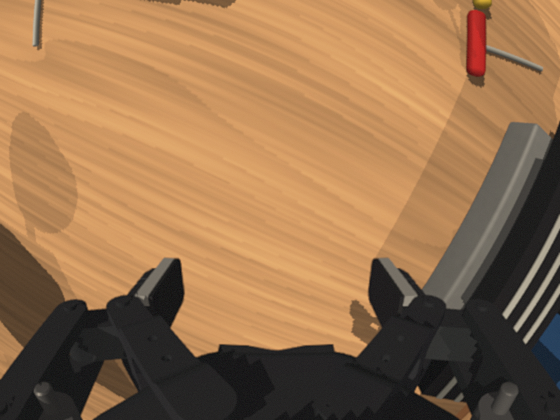

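The top view shows the rack at (440,170), with a shorter piece at (437,153) and a longer one at (447,186). The station is at (323,170), the aluminium chute at (218,188), and the teal and green look-alikes at (124,175) and (222,295). Next I'll run the networks and enlarge these areas.

```bash
cat > h.py <<'E'
from workcell import *
import cv2, numpy as np
def ray(f,px):
    d=np.array([(px[0]-f["cx"])/f["fx"],(px[1]-f["cy"])/f["fy"],1.]); T=np.array(f["T"])
    return T[:3,3],T[:3,:3]@d
def at(f,px,z):
    o,d=ray(f,px); return o+d*(z-o[2])/d[2]
def proj(f,P):
    T=np.array(f["T"]); p=T[:3,:3].T@(np.atleast_2d(P)-T[:3,3]).T
    return np.c_[f["fx"]*p[0]/p[2]+f["cx"],f["fy"]*p[1]/p[2]+f["cy"]]
def tri(fs,pxs):
    A=np.zeros((3,3));b=np.zeros(3)
    for f,p in zip(fs,pxs):
        o,d=ray(f,p);d/=np.linalg.norm(d);M=np.eye(3)-np.outer(d,d);A+=M;b+=M@o
    return np.linalg.solve(A,b)
E
python3 - <<'E'
from h import *
for c in ["top","scene"]:
    f=grab_frame(c)
    np.save(f"{c}.npy",f,allow_pickle=True)
    for n in ["sleeve_mid","hex_mid","rack","station","cap_top","chute_top"]:
        for r in outline_of(n,c)[:3]:
            m=r["pixels"].astype(np.uint8)
            ys,xs=np.nonzero(m)
            if len(xs)==0: continue
            rc=cv2.minAreaRect(np.c_[xs,ys].astype(np.float32))
            print(c,n,round(r["score"],2),np.round(r["pixel"],1),"mean",xs.mean().round(1),ys.mean().round(1),len(xs),"rect",np.round(cv2.boxPoints(rc),1).tolist(),np.round(rc[1],1))
f=np.load("top.npy",allow_pickle=True).item()["frame"][:,:,::-1]
cv2.imwrite("pics/t_l.png",cv2.resize(f[130:230,175:305],None,fx=6,fy=6,interpolation=cv2.INTER_CUBIC))
cv2.imwrite("pics/t_r.png",cv2.resize(f[130:210,270:370],None,fx=7,fy=7,interpolation=cv2.INTER_CUBIC))
cv2.imwrite("pics/t_k.png",cv2.resize(f[125:215,400:490],None,fx=6,fy=6,interpolation=cv2.INTER_CUBIC))
f=np.load("scene.npy",allow_pickle=True).item()["frame"][:,:,::-1]
cv2.imwrite("pics/s_k.png",cv2.resize(f[280:360,160:270],None,fx=7,fy=7,interpolation=cv2.INTER_CUBIC))
E
```

```text
top sleeve_mid 0.59 [435.9 156.9] mean 439.3 152.2 433 rect [[421.70001220703125, 148.5], [454.20001220703125, 142.0], [456.8999938964844, 155.39999389648438], [424.3999938964844, 161.89999389648438]] [13.7 33.1]
top hex_mid 0.65 [447.5 185.1] mean 447.7 184.5 594 rect [[424.70001220703125, 181.3000030517578], [468.5, 172.5], [471.29998779296875, 186.6999969482422], [427.5, 195.5]] [14.5 44.7]
top hex_mid 0.22 [217.3 188.1] mean 217.8 188.6 3904 rect [[183.8000030517578, 220.39999389648438], [197.6999969482422, 146.0], [250.6999969482422, 155.89999389648438], [236.8000030517578, 230.1999969482422]] [53.9 75.6]
top station 0.57 [324.6 168.8] mean 323.1 169.9 2667 rect [[279.3999938964844, 161.89999389648438], [360.70001220703125, 145.6999969482422], [367.1000061035156, 177.60000610351562], [285.79998779296875, 193.8000030517578]] [32.6 83. ]
top chute_top 0.62 [217.  190.7] mean 217.6 188.6 3809 rect [[183.89999389648438, 221.0], [197.0, 146.89999389648438], [250.10000610351562, 156.3000030517578], [237.0, 230.39999389648438]] [53.9 75.3]
top chute_top 0.59 [124.8 171.4] mean 124.0 17
[... 1336 characters left out ...]
999969482422], [379.6000061035156, 213.89999389648438], [351.1000061035156, 251.8000030517578]] [74.6 47.4]
scene cap_top 0.39 [305.4 225.1] mean 304.1 224.5 96 rect [[300.0, 219.0], [308.0, 219.0], [308.0, 230.0], [300.0, 230.0]] [11.  8.]
scene chute_top 0.9 [266.8 186.3] mean 267.2 183.7 2229 rect [[227.60000610351562, 173.3000030517578], [260.29998779296875, 144.0], [304.6000061035156, 193.3000030517578], [271.8999938964844, 222.60000610351562]] [66.3 43.9]
scene chute_top 0.71 [390.2 184.6] mean 388.0 183.2 2397 rect [[346.3999938964844, 178.3000030517578], [373.6000061035156, 144.3000030517578], [428.6000061035156, 188.3000030517578], [401.3999938964844, 222.3000030517578]] [70.4 43.6]
```

View pics/t_l.png

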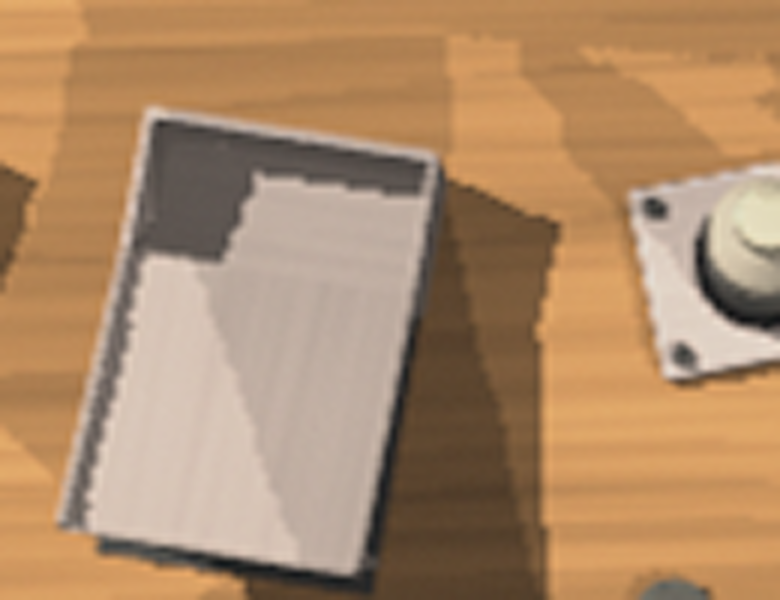

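View pics/t_r.png

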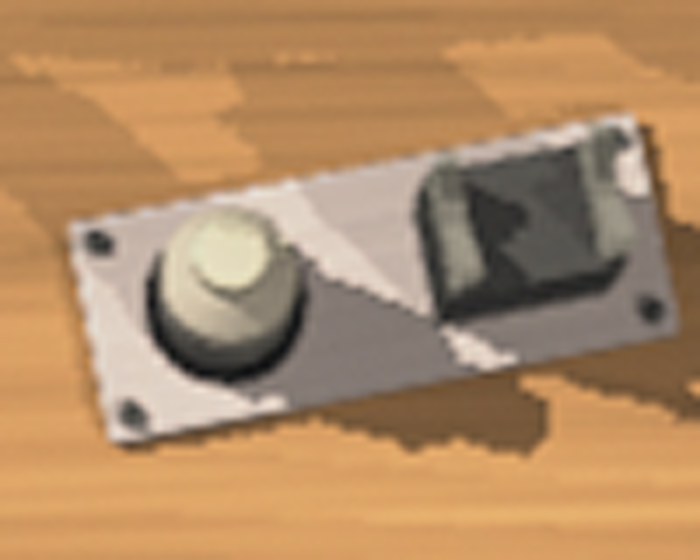

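View pics/t_k.png

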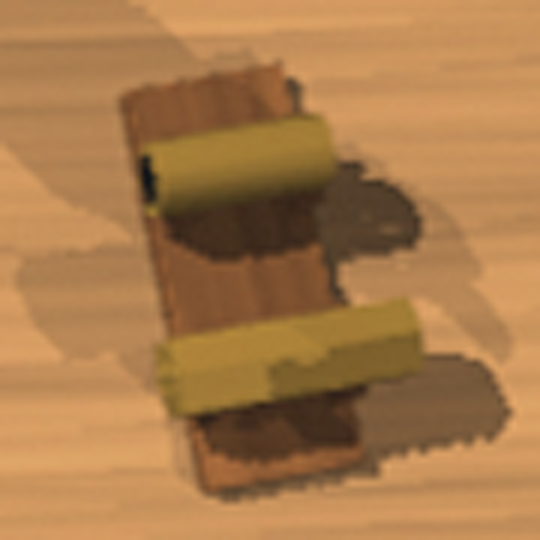

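View pics/s_k.png

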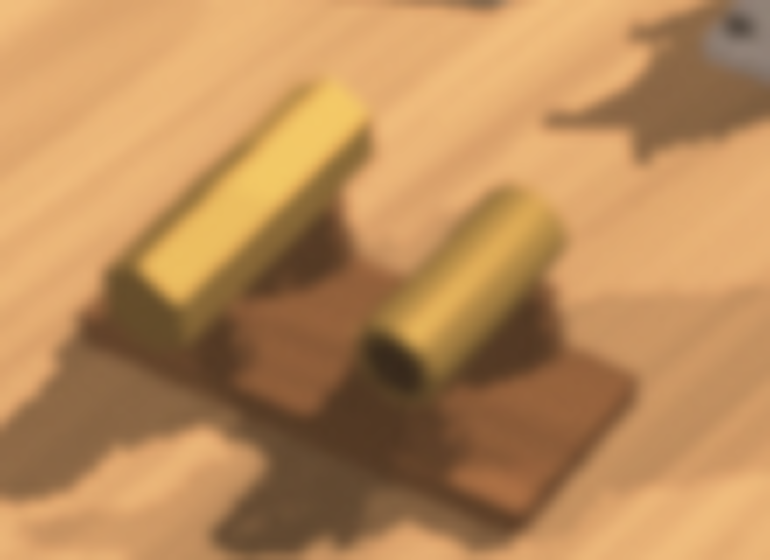

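Which piece is which: the one at top (439,152) / scene (225,321) is the shorter, round one with a dark bore, so it is the sleeve. The one at top (447,185) / scene (192,311) is longer and faceted, so it is the hex bar. The aluminium chute is at top (218,188); the teal (124,175) and green (222,295) ones are the look-alikes. Its ramp's open upper edge is nearer the robot (bottom of the image) and its tray lies toward +x. Next I'll fit the poses.

```bash
cat > fit.py <<'E'
from h import *
from scipy.optimize import minimize, least_squares
F={c:np.load(c+".npy",allow_pickle=True).item() for c in["top","scene"]}
def cyl(x,y,yaw,z=.055,L=.08,r=.017,n=24,ph=0):
    a=np.arange(n)/n*2*np.pi+ph;c=np.c_[np.zeros(n),r*np.cos(a),r*np.sin(a)]
    P=np.r_[c+[L/2,0,0],c-[L/2,0,0]];C,S=np.cos(yaw),np.sin(yaw)
    return P@np.array([[C,S,0],[-S,C,0],[0,0,1]])+[x,y,z]
def mask(f,P,s=4):
    h=cv2.convexHull(((proj(f,P)+.5)*s).astype(np.float32)).astype(np.int32)
    m=np.zeros((420*s,560*s),np.uint8);cv2.fillConvexPoly(m,h,1);return m
def fit(M,shape,p0,cams):
    B={c:cv2.resize(M[c].astype(np.uint8),None,fx=4,fy=4,interpolation=cv2.INTER_NEAREST) for c in cams}
    def cost(p):
        t=0
        for c in cams:
            m=mask(F[c],shape(*p));t-=(m&B[c]).sum()/(m|B[c]).sum()
        return t
    sx=np.array([p0,p0+[.01,0,0],p0+[0,.01,0],p0+[0,0,.15]])
    r=minimize(cost,p0,method="Nelder-Mead",options=dict(initial_simplex=sx,xatol=1e-4,fatol=1e-5));return r.x,-r.fun
E
python3 - <<'E'
from fit import *
for n,shape in[("sleeve_mid",cyl),("hex_mid",lambda x,y,w:cyl(x,y,w,L=.11,r=.0196,n=6,ph=np.pi/2))]:
    M={}
    for c in F:
        grab_frame(c); r=outline_of(n,c); r=max(r,key=lambda q:q["score"]);M[c]=r["pixels"]
    ys,xs=np.nonzero(M["top"]);g=at(F["top"],(xs.mean(),ys.mean()),.055)
    for cams in(["top"],["scene"],["top","scene"]):
        print(n,cams,fit(M,shape,np.array([g[0],g[1],-1.4]),cams))
def cr(x,y,s,ox,oy): return ((x+.5)/s-.5+ox,(y+.5)/s-.5+oy)
f=F["top"]
R=[at(f,cr(*p,6,400,125),.015) for p in[(122,97),(285,62),(362,460),(205,495)]]
print("rack",np.round(R,4).tolist(),np.mean(R,0))
S=[at(f,cr(*p,7,270,130),.012) for p in[(70,222),(632,112),(678,328),(112,443)]]
print("station",np.round(S,4).tolist(),np.mean(S,0))
d=(S[0]-S[1]+S[3]-S[2])/2;print("len",np.linalg.norm(d),"yaw",np.arctan2(d[1],d[0]))
u=d/np.linalg.norm(d);c0=np.mean(S,0);print("rest",c0-.055*u,"cap",c0+.06*u)
print("cap px",proj(f,[*(c0+.06*u)[:2],.134]), "cap seen", cr(231,255,7,270,130),at(f,cr(231,255,7,270,130),.134))
E
```

```text
sleeve_mid ['top'] (array([ 0.54984643, -0.29221337, -1.4230025 ]), np.float64(0.9398066783831283))
sleeve_mid ['scene'] (array([ 0.5544404 , -0.29563285, -1.41235042]), np.float64(0.9473304473304474))
sleeve_mid ['top', 'scene'] (array([ 0.55113879, -0.29312704, -1.41925262]), np.float64(1.767020596660718))
hex_mid ['top'] (array([ 0.46166815, -0.31207624, -1.42282432]), np.float64(0.9375258157786038))
hex_mid ['scene'] (array([ 0.46528721, -0.31149232, -1.40534561]), np.float64(0.9178910976663786))
hex_mid ['top', 'scene'] (array([ 0.46227261, -0.31124701, -1.41156474]), np.float64(1.783313830054209))
rack [[0.5913, -0.2522, 0.015], [0.6055, -0.3282, 0.015], [0.4195, -0.353, 0.015], [0.4055, -0.2806, 0.015]] [ 0.5054409  -0.30350556  0.015     ]
station [[0.5457, 0.1388, 0.012], [0.5833, -0.0856, 0.012], [0.4962, -0.1002, 0.012], [0.4569, 0.1246, 0.012]] [0.52051142 0.01938535 0.012     ]
len 0.22789409185100398 yaw 1.7404319682884473
rest [ 0.5297967 -0.0348252  0.012    ] cap [0.51038203 0.07852413 0.012     ]
cap px [[302.6372619  165.49035767]] cap seen (302.57142857142856, 166.0) [0.50907558 0.0787318  0.134     ]
```

```bash
python3 - <<'E'
from fit import *
f=F["scene"]["frame"][:,:,::-1]
cv2.imwrite("pics/s_c.png",cv2.resize(f[170:245,290:390],None,fx=7,fy=7,interpolation=cv2.INTER_CUBIC))
cv2.imwrite("pics/s_s.png",cv2.resize(f[210:300,250:340],None,fx=6,fy=6,interpolation=cv2.INTER_CUBIC))
E
```

```text
(no output)
```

View pics/s_c.png

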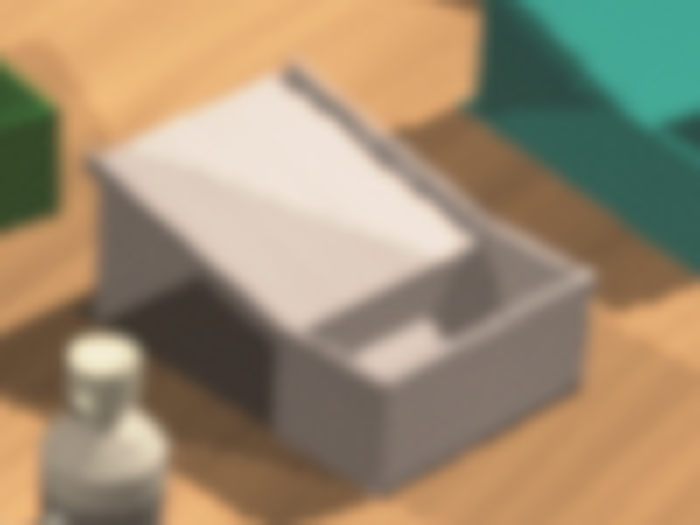

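View pics/s_s.png

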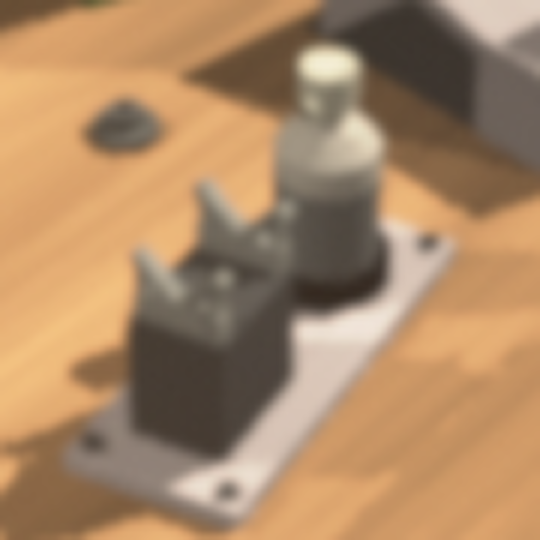

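```bash
python3 - <<'E'
from fit import *
def cr(x,y,s,ox,oy): return ((x+.5)/s-.5+ox,(y+.5)/s-.5+oy)
c,s=np.cos(np.radians(14)),np.sin(np.radians(14))
up=(-.041*c,.075+.041*s);ft=(.093*c,.075-.093*s)
obs=[("top",cr(90,532,6,175,130),(up[0],.0635,up[1])),("top",cr(145,255,6,175,130),(ft[0],.0635,ft[1])),
("top",cr(148,108,6,175,130),(ft[0]+.064,.0665,.062)),("top",cr(440,155,6,175,130),(ft[0]+.064,-.0665,.062)),
("scene",cr(283,75,7,290,170),(up[0],.0635,up[1])),("scene",cr(475,240,7,290,170),(ft[0],.0635,ft[1])),
("scene",cr(592,275,7,290,170),(ft[0]+.064,.0665,.062)),("scene",cr(388,385,7,290,170),(ft[0]+.064,-.0665,.062))]
def W(p,P):
    C,S=np.cos(p[2]),np.sin(p[2]);return np.array([p[0]+C*P[0]-S*P[1],p[1]+S*P[0]+C*P[1],P[2]])
def res(p,cams=("top","scene")): return np.concatenate([proj(F[k],W(p,P))[0]-q for k,q,P in obs if k in cams])
for cams in(("top",),("scene",),("top","scene")):
    r=least_squares(res,[.5,.25,0.],kwargs=dict(cams=cams),loss="soft_l1");print("chute",cams,r.x,np.round(res(r.x,cams),1))
f=F["scene"]
S=[at(f,cr(*p,6,250,210),.012) for p in[(385,222),(68,455),(238,518),(458,235)]]
print("station scene",np.round(S,4).tolist())
print("cap scene",at(f,cr(330,62,6,250,210),.134))
print("tri cap",tri([F["top"],f],[cr(231,255,7,270,130),cr(330,62,6,250,210)]))
# rest plates tips in the scene: project predicted tip positions
for r0,yaw in[((.5298,-.0348),1.740),((.533,-.037),1.74)]:
    C,S_=np.cos(yaw),np.sin(yaw)
    pr=[proj(f,[r0[0]+C*a-S_*b,r0[1]+S_*a+C*b,.116])[0] for a in(-.029,.029) for b in(-.0205,.0205)]
    print(np.round([((u-250+.5)*6-.5,(v-210+.5)*6-.5) for u,v in pr]).tolist())
E
```

```text
chute ('top',) [ 0.41637076  0.30973736 -0.15282533] [-0.5  0.5 -0.6 -0.   0.5  0.4  0.7 -1.4]
chute ('scene',) [ 0.42094504  0.31159381 -0.18597307] [-0.4 -0.3  0.6 -0.1  0.1  0.1 -0.2  0.2]
chute ('top', 'scene') [ 0.41769551  0.31056802 -0.16024133] [-0.9 -0.2 -0.7 -0.7  0.6 -0.2  0.8 -1.7 -2.  -0.5 -0.3 -0.8 -0.6 -0.8
  0.  -0.3]
station scene [[0.5126, 0.1275, 0.012], [0.5026, -0.1044, 0.012], [0.5888, -0.0906, 0.012], [0.5472, 0.1408, 0.012]]
cap scene [0.51310358 0.07703734 0.134     ]
tri cap [0.51028292 0.07929291 0.13152571]
[[220.0, 267.0], [138.0, 240.0], [281.0, 198.0], [201.0, 173.0]]
[[223.0, 272.0], [140.0, 245.0], [284.0, 203.0], [203.0, 177.0]]
```

```bash
python3 - <<'E'
from workcell import *
print(tips_ahead, observe()["grip_width"])
try: print(tips_ahead())
except Exception as e: print(e)
E
```

```text
0.025 0.08526531759806835
'float' object is not callable
```

>>> move_arm:
  motion:
    - [[30, 30, 0], [0, 0, 0.14]]
    - [[65, 60, 0], [0, 0, 0.29]]
    - [[100, 95, -5], [0, 0, 0.45]]
    - [[135, 130, -10], [0, 0, 0.61]]
    - [[170, 160, -15], [0, 0, 0.77]]
    - [[205, 195, -20], [0, 0, 0.93]]
    - [[240, 230, -25], [0, 0, 1.09]]
    - [[270, 255, -30], [0, 0, 1.22]]
    - [[283, 270, -30], [0, 0, 1.28]]
    - [[283, 270, -30], [0, 0, 1.28]]
    - [[283, 270, -30], [0, 0, 1.28]]
  jaw: 85

```text
clock: 2.62
position: [0.5516, -0.2952, 0.2264]
tool_rot: [-3.141, 0.001, 1.723]
force: [-0.4, 0.0, 0.6]
grip_width: 0.0848
```

```bash
cat >> h.py <<'E'
from scipy.spatial.transform import Rotation as Ro
def wcap(name):
    o=observe(); f=grab_frame("wrist"); Tt=np.eye(4); Tt[:3,:3]=Ro.from_euler("xyz",o["tool_rot"]).as_matrix(); Tt[:3,3]=o["position"]
    f["T"]=Tt@np.array(f["mount"]); cv2.imwrite(f"pics/{name}.png",f["frame"][:,:,::-1]); print("tcp",np.round(o["position"],4),np.round(o["tool_rot"],3),"t",o["clock"],"F",np.round(o["force"],1),"w",o["grip_width"]); return f
def wat(f,px,z):
    d=np.array([px[0]-f["cx"],px[1]-f["cy"]]);r=np.hypot(*d);th=r/f["fx"]
    v=f["T"][:3,:3]@np.array([*(d/max(r,1e-9)*np.sin(th)),np.cos(th)]);o=f["T"][:3,3]; return o+v*(z-o[2])/v[2]
def wproj(f,P):
    p=f["T"][:3,:3].T@(np.array(P)-f["T"][:3,3]);th=np.arctan2(np.hypot(p[0],p[1]),p[2]);d=p[:2]/np.hypot(p[0],p[1]);return d*th*f["fx"]+[f["cx"],f["cy"]]
E
python3 - <<'E'
from h import *
f=wcap("w1"); np.save("w1.npy",f,allow_pickle=True)
for n in["sleeve_mid","hex_mid"]:
    for r in outline_of(n,"wrist")[:2]: print(n,r["score"],r["pixel"],wat(f,r["pixel"],.07),r["pixels"].sum())
im=f["frame"][:,:,::-1].copy()
for x,y in[(.552,-.294)]:
  for a in(-.04,.04):
    p=wproj(f,[x+a*np.cos(-1.415),y+a*np.sin(-1.415),.072]);cv2.circle(im,tuple(int(v) for v in p),3,(0,0,255),-1)
cv2.imwrite("pics/w1a.png",im)
E
```

```text
tcp [ 0.5516 -0.2952  0.2264] [-3.141e+00  1.000e-03  1.723e+00] t 2.625 F [-0.4  0.   0.6] w 0.08480664625226818
sleeve_mid 0.56 [277.0, 190.1] [ 0.5508807  -0.28664114  0.07      ] 3445
hex_mid 0.82 [179.5, 200.5] [ 0.46645278 -0.30858568  0.07      ] 4780
```

View pics/w1a.png

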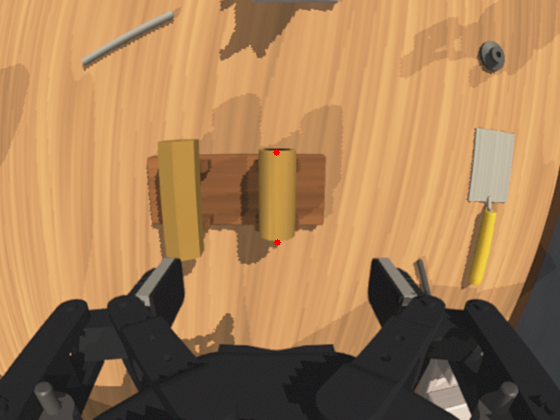

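The sleeve, with its bore, is at wrist (277,194) and is the shorter round one. The hex bar is at (180,200). The pose agrees within 3 mm, so I'm descending.

>>> move_arm:
  motion:
    - [[0, 3, -40], [0, 0, 0]]
    - [[0, 3, -80], [0, 0, 0]]
    - [[0, 3, -120], [0, 0, 0]]
    - [[0, 3, -150], [0, 0, 0]]
    - [[0, 3, -161], [0, 0, 0]]
    - [[0, 3, -161], [0, 0, 0]]

```text
clock: 3.52
position: [0.5523, -0.2912, 0.0654]
tool_rot: [-3.141, -0.0, 1.725]
force: [0.5, 0.3, 1.1]
grip_width: 0.0849
```

>>> move_arm:
  motion:
    - [[0, 0, 0], [0, 0, 0]]
    - [[0, 0, 0], [0, 0, 0]]
    - [[0, 0, 0], [0, 0, 0]]
    - [[0, 0, 0], [0, 0, 0]]
    - [[0, 0, 0], [0, 0, 0]]
    - [[0, 0, 0], [0, 0, 0]]
    - [[0, 0, 0], [0, 0, 0]]
  jaw: 20
  grip_force: 35

```text
clock: 4.4
position: [0.5519, -0.2913, 0.0661]
tool_rot: [-3.141, 0.0, 1.725]
force: [-7.5, 1.6, 12.8]
grip_width: 0.0327
```

```bash
python3 - <<'E'
from h import *
f=wcap("w2")
E
```

```text
tcp [ 0.5519 -0.2913  0.0661] [-3.141  0.     1.725] t 4.4 F [-7.5  1.6 12.8] w 0.03267016948411873
```

View pics/w2.png

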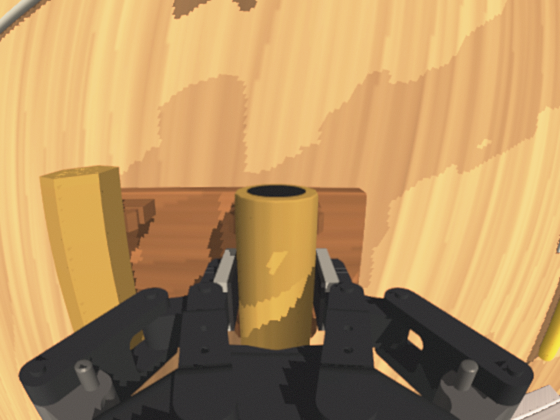

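The wrist view shows the sleeve gripped between the pads at (277,270) and the hex bar still in place at (85,240). Next I'll lift, then stop short of the rest to look at it.

>>> move_arm:
  motion:
    - [[0, 0, 25], [0, 0, 0]]
    - [[0, 0, 65], [0, 0, 0]]
    - [[0, 0, 110], [0, 0, 0]]
    - [[0, 20, 145], [0, 0, 0]]
    - [[-5, 60, 150], [0, 0, 0.005]]
    - [[-10, 100, 150], [0, 0, 0.01]]
    - [[-15, 135, 150], [0, 0, 0.015]]
    - [[-20, 150, 150], [0, 0, 0.015]]
    - [[-20, 150, 150], [0, 0, 0.015]]
    - [[-20, 150, 150], [0, 0, 0.015]]

```text
clock: 5.7
position: [0.5325, -0.1421, 0.2153]
tool_rot: [-3.141, 0.001, 1.74]
force: [-0.4, -0.7, -3.7]
grip_width: 0.0327
```

```bash
python3 - <<'E'
from h import *
f=wcap("w3"); np.save("w3.npy",f,allow_pickle=True)
im=f["frame"][:,:,::-1].copy()
r0=(.532,-.0355);yaw=1.74;C,S=np.cos(yaw),np.sin(yaw)
for a in(-.029,.029):
  for b in(-.0205,.0205):
    p=wproj(f,[r0[0]+C*a-S*b,r0[1]+S*a+C*b,.116]);cv2.circle(im,tuple(int(round(v)) for v in p),2,(0,0,255),-1)
p=wproj(f,[.511,.078,.134]);cv2.circle(im,tuple(int(round(v)) for v in p),2,(0,0,255),-1)
cv2.imwrite("pics/w3a.png",cv2.resize(im,None,fx=1.4,fy=1.4))
cv2.imwrite("pics/w3b.png",cv2.resize(f["frame"][0:180,180:380,::-1],None,fx=4,fy=3.3))
E
```

```text
tcp [ 0.5325 -0.1421  0.2153] [-3.141e+00  1.000e-03  1.740e+00] t 5.7 F [-0.4 -0.7 -3.7] w 0.032742492536203566
```

View pics/w3a.png

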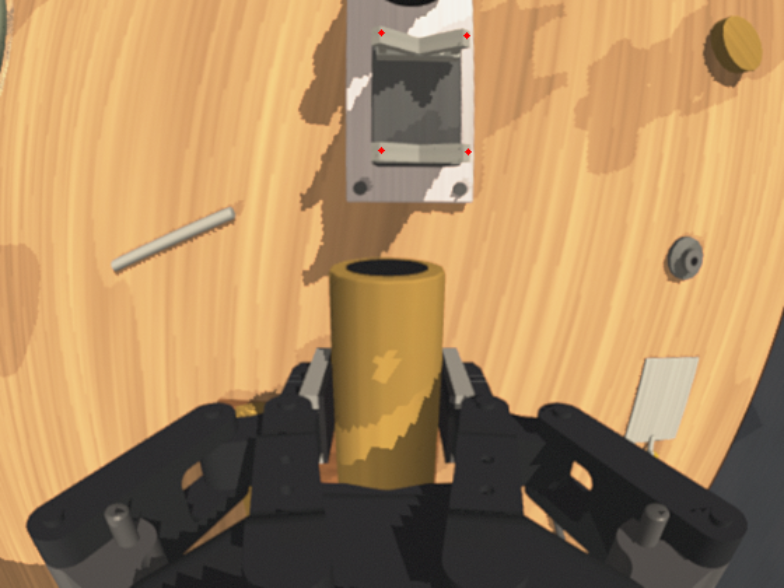

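The plates at w3a (420,152) and (420,40) agree within 2 mm, with the rest about (0.5305,-0.0365).

>>> move_arm:
  motion:
    - [[0, 40, 0], [0, 0, 0]]
    - [[-2, 80, 0], [0, 0, 0]]
    - [[-2, 106, 0], [0, 0, 0]]
    - [[-2, 106, 0], [0, 0, 0]]
    - [[-2, 106, -30], [0, 0, 0]]
    - [[-2, 106, -55], [0, 0, 0]]
    - [[-2, 106, -70], [0, 0, 0]]
    - [[-2, 106, -78], [0, 0, 0]]
    - [[-2, 106, -81], [0, 0, 0]]
    - [[-2, 106, -82], [0, 0, 0]]
    - [[-2, 106, -82], [0, 0, 0]]

```text
clock: 7.12
position: [0.5307, -0.0349, 0.1337]
tool_rot: [3.141, 0.0, 1.741]
force: [-0.5, 0.6, -3.2]
grip_width: 0.0326
```

```bash
python3 - <<'E'
from h import *
f=wcap("w4")
E
```

```text
tcp [ 0.5307 -0.0349  0.1337] [3.141 0.    1.741] t 7.125 F [-0.5  0.6 -3.2] w 0.03258445720820204
```

View pics/w4.png

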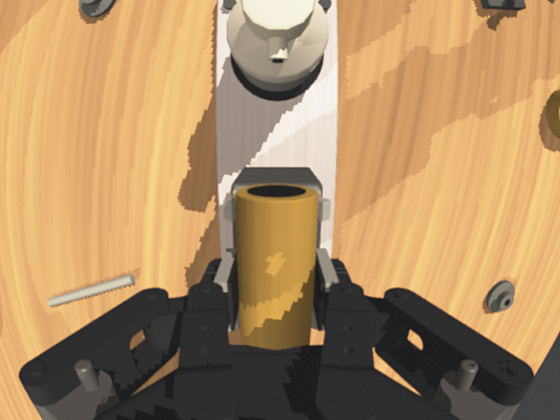

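The sleeve sits centred over the rest, its near end at (277,190) between the plate tips at (232,208) and (323,208), and nothing is touching yet. I'm lowering the last millimetres.

>>> move_arm:
  motion:
    - [[0, -1, -1], [0, 0, 0]]
    - [[0, -1, -2], [0, 0, 0]]
    - [[0, -1, -3], [0, 0, 0]]
    - [[0, -1, -3], [0, 0, 0]]

```text
clock: 7.68
position: [0.5312, -0.0359, 0.1311]
tool_rot: [3.14, 0.001, 1.741]
force: [0.1, -0.1, 11.6]
grip_width: 0.0327
```

>>> move_arm:
  motion:
    - [[0, 0, 0], [0, 0, 0]]
    - [[0, 0, 0], [0, 0, 0]]
    - [[0, 0, 0], [0, 0, 0]]
    - [[0, 0, 0], [0, 0, 0]]
    - [[0, 0, 0], [0, 0, 0]]
    - [[0, 0, 0], [0, 0, 0]]
  jaw: 70

```text
clock: 8.43
position: [0.5305, -0.0359, 0.1303]
tool_rot: [-3.142, -0.0, 1.741]
force: [-0.3, -0.1, -0.1]
grip_width: 0.0698
```

>>> move_arm:
  motion:
    - [[0, 0, 20], [0, 0, 0]]
    - [[0, 0, 60], [0, 0, 0]]
    - [[0, 0, 90], [0, 0, 0]]
    - [[0, 0, 90], [0, 0, 0]]

```text
clock: 8.93
position: [0.5314, -0.0359, 0.2222]
tool_rot: [3.138, 0.001, 1.741]
force: [-0.0, -0.5, -0.6]
grip_width: 0.0702
```

```bash
python3 - <<'E'
from h import *
f=wcap("w5")
im=f["frame"][:,:,::-1].copy()
for q in([.511,.078,.134],[.5305,-.0365,.137],[.5305-.04*np.cos(1.741),-.0365-.04*np.sin(1.741),.137],[.5305+.04*np.cos(1.741),-.0365+.04*np.sin(1.741),.137]):
    p=wproj(f,q);cv2.circle(im,tuple(int(round(v)) for v in p),2,(0,0,255),-1)
cv2.imwrite("pics/w5a.png",cv2.resize(im,None,fx=1.4,fy=1.4))
E
```

```text
tcp [ 0.5314 -0.0359  0.2222] [3.138e+00 1.000e-03 1.741e+00] t 8.925 F [-0.  -0.5 -0.6] w 0.07019243563808389
```

View pics/w5a.png

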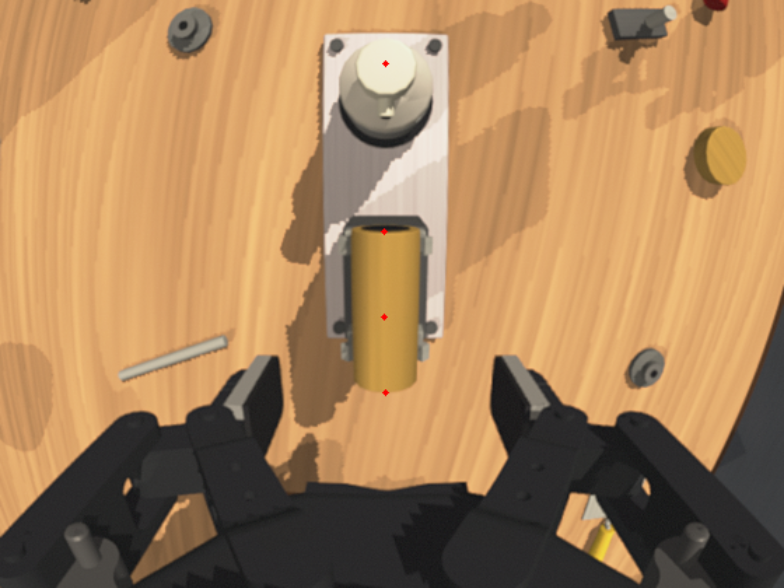

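The sleeve lies in the rest at (385,310), and the cap sits on its predicted spot at (386,66). I'm closing the fingers and going above the cap.

>>> move_arm:
  motion:
    - [[0, 20, 10], [0, 0, 0]]
    - [[-6, 50, 10], [0, 0, 0]]
    - [[-14, 85, 10], [0, 0, 0]]
    - [[-20, 114, 5], [0, 0, 0]]
    - [[-20, 114, -20], [0, 0, 0]]
    - [[-20, 114, -40], [0, 0, 0]]
    - [[-20, 114, -52], [0, 0, 0]]
    - [[-20, 114, -52], [0, 0, 0]]
    - [[-20, 114, -52], [0, 0, 0]]
  jaw: 0

```text
clock: 10.1
position: [0.5107, 0.0783, 0.1688]
tool_rot: [3.141, -0.0, 1.741]
force: [0.7, 0.2, 0.1]
grip_width: -0.0002
```

```bash
python3 - <<'E'
from h import *
f=wcap("w6")
E
```

```text
tcp [0.5107 0.0783 0.1688] [ 3.141 -0.     1.741] t 10.1 F [0.7 0.2 0.1] w -0.00015577640483988933
```

View pics/w6.png

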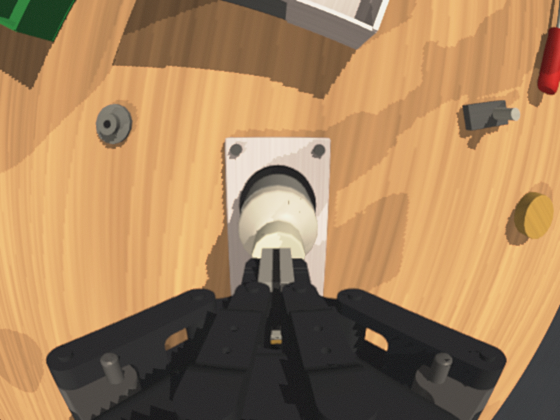

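The shut tips at (277,265) stand over the cap. Pressing now.

>>> move_arm:
  motion:
    - [[0, 0, -4], [0, 0, 0]]
    - [[0, 0, -8], [0, 0, 0]]
    - [[0, 0, -11], [0, 0, 0]]
    - [[0, 0, -14], [0, 0, 0]]
    - [[0, 0, -16], [0, 0, 0]]
    - [[0, 0, -16], [0, 0, 0]]

```text
clock: 10.9
position: [0.5105, 0.078, 0.1523]
tool_rot: [-3.142, 0.0, 1.741]
force: [-1.7, -0.6, 5.7]
grip_width: 0.0001
```

>>> move_arm:
  motion:
    - [[0, 0, -1], [0, 0, 0]]
    - [[0, 0, -2], [0, 0, 0]]
    - [[0, 0, -2], [0, 0, 0]]

```text
clock: 11.28
position: [0.5107, 0.0781, 0.1517]
tool_rot: [3.141, 0.001, 1.741]
force: [-10.7, -3.9, 36.8]
grip_width: 0.0005
```

The force rose steeply to 37 N with 7 mm of travel, so the cap is at its stop. I'm letting it spring back.

>>> move_arm:
  motion:
    - [[0, 0, 4], [0, 0, 0]]
    - [[0, 0, 10], [0, 0, 0]]
    - [[0, 0, 30], [0, 0, 0]]
    - [[5, -25, 65], [0, 0, 0]]
    - [[12, -65, 75], [0, 0, 0]]
    - [[18, -100, 75], [0, 0, 0]]
    - [[20, -114, 75], [0, 0, 0]]
    - [[20, -114, 75], [0, 0, 0]]
    - [[20, -114, 75], [0, 0, 0]]

```text
clock: 12.4
position: [0.5303, -0.0345, 0.2252]
tool_rot: [-3.141, -0.001, 1.742]
force: [-0.9, 0.7, 0.2]
grip_width: -0.0001
```

```bash
python3 - <<'E'
from h import *
f=wcap("w7")
s=grab_frame("scene")["frame"][:,:,::-1]
cv2.imwrite("pics/s7.png",cv2.resize(s[160:310,200:400],None,fx=4,fy=4,interpolation=cv2.INTER_CUBIC))
E
```

```text
tcp [ 0.5303 -0.0345  0.2252] [-3.141e+00 -1.000e-03  1.742e+00] t 12.4 F [-0.9  0.7  0.2] w -5.848040569500592e-05
```

View pics/w7.png

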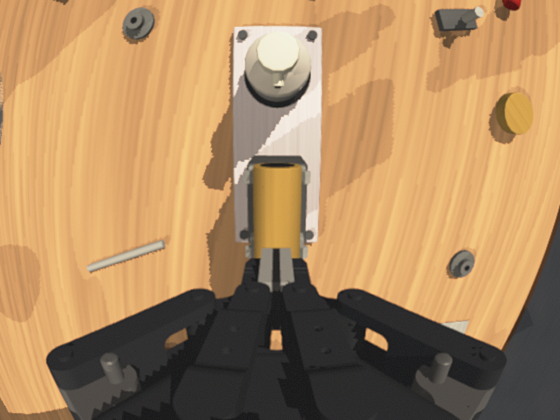

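View pics/s7.png

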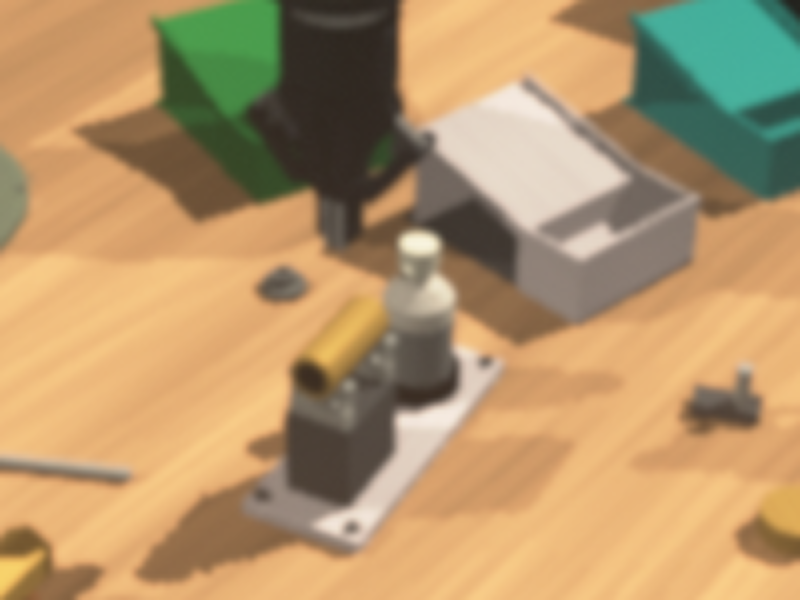

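The cap is back up (w7 (278,52)) and the sleeve lies in the rest. Next I'll open and regrasp slightly higher on the sleeve, so the tips stay clear of the ramp.

>>> move_arm:
  motion:
    - [[0, -1, 0], [0, 0, 0]]
    - [[0, -1, 0], [0, 0, 0]]
    - [[0, -1, 0], [0, 0, 0]]
    - [[0, -1, 0], [0, 0, 0]]
    - [[0, -1, -10], [0, 0, 0]]
    - [[0, -1, -45], [0, 0, 0]]
    - [[0, -1, -75], [0, 0, 0]]
    - [[0, -1, -92], [0, 0, 0]]
    - [[0, -1, -92], [0, 0, 0]]
  jaw: 75

```text
clock: 13.62
position: [0.53, -0.0368, 0.1324]
tool_rot: [-3.14, -0.001, 1.741]
force: [-0.5, -0.1, 0.3]
grip_width: 0.0751
```

>>> move_arm:
  motion:
    - [[0, 0, 0], [0, 0, 0]]
    - [[0, 0, 0], [0, 0, 0]]
    - [[0, 0, 0], [0, 0, 0]]
    - [[0, 0, 0], [0, 0, 0]]
    - [[0, 0, 0], [0, 0, 0]]
    - [[0, 0, 0], [0, 0, 0]]
    - [[0, 0, 0], [0, 0, 0]]
  jaw: 20
  grip_force: 35

```text
clock: 14.5
position: [0.5314, -0.0369, 0.1343]
tool_rot: [3.139, 0.0, 1.741]
force: [1.2, -0.5, 7.0]
grip_width: 0.0324
```

>>> move_arm:
  motion:
    - [[0, 0, 10], [0, 0, 0]]
    - [[0, 0, 40], [0, 0, 0]]
    - [[0, 0, 80], [0, 0, 0]]
    - [[0, 0, 100], [0, 0, 0]]
    - [[-25, 35, 100], [0, 0, -0.06]]
    - [[-50, 85, 100], [0, 0, -0.12]]
    - [[-70, 130, 100], [0, 0, -0.22]]
    - [[-85, 165, 100], [0, 0, -0.3]]
    - [[-90, 180, 100], [0, 0, -0.335]]
    - [[-90, 180, 100], [0, 0, -0.335]]
    - [[-90, 180, 100], [0, 0, -0.335]]

```text
clock: 15.88
position: [0.4406, 0.1423, 0.2335]
tool_rot: [3.141, 0.0, 1.406]
force: [0.6, -0.2, -3.4]
grip_width: 0.0327
```

```bash
python3 - <<'E'
from h import *
f=wcap("w8"); np.save("w8.npy",f,allow_pickle=True)
im=f["frame"][:,:,::-1].copy()
c,s=np.cos(np.radians(14)),np.sin(np.radians(14))
x,y,w=.4185,.3105,-.165
for P in[(-.041*c,.0635,.0849),(-.041*c,-.0635,.0849),(.093*c,.0635,.0525),(.093*c,-.0635,.0525),(.093*c+.064,.0665,.062),(.093*c+.064,-.0665,.062),(0,0,.075)]:
    p=wproj(f,[x+np.cos(w)*P[0]-np.sin(w)*P[1],y+np.sin(w)*P[0]+np.cos(w)*P[1],P[2]]);cv2.circle(im,tuple(int(round(v)) for v in p),2,(0,0,255),-1)
cv2.imwrite("pics/w8a.png",cv2.resize(im,None,fx=1.4,fy=1.4))
E
```

```text
tcp [0.4406 0.1423 0.2335] [3.141 0.    1.406] t 15.875 F [ 0.6 -0.2 -3.4] w 0.032691757411597286
```

View pics/w8a.png

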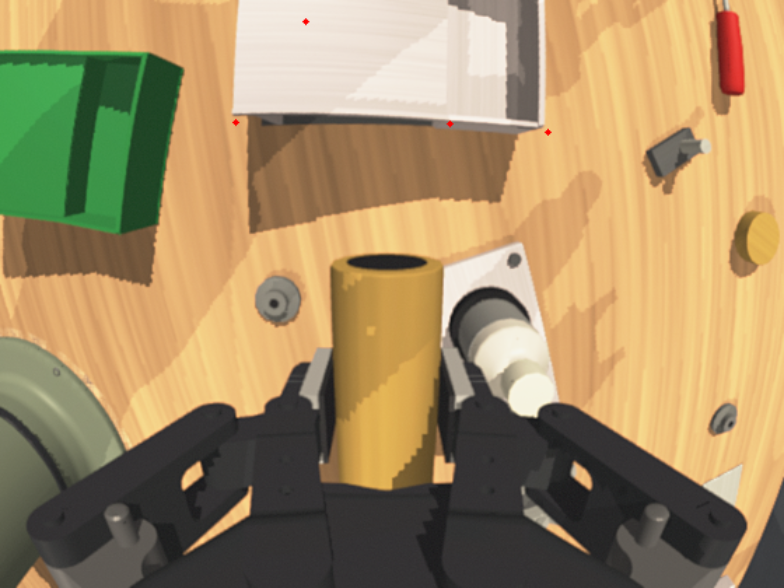

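The sleeve is gripped at (387,370). The aluminium chute is at top, its near rim about 4 mm further in +y than the fit. The fit's y is therefore corrected to about 0.313; the 23 mm side play covers the rest. I'm moving over the ramp with a 14 degree tilt.

>>> move_arm:
  motion:
    - [[0, 30, 0], [0.006, 0.04, 0]]
    - [[0, 75, 0], [0.015, 0.1, 0]]
    - [[0, 120, 0], [0.028, 0.17, 0]]
    - [[0, 155, -10], [0.037, 0.225, 0]]
    - [[0, 167, -30], [0.04, 0.241, 0]]
    - [[0, 167, -53], [0.04, 0.241, 0]]
    - [[0, 167, -53], [0.04, 0.241, 0]]
    - [[0, 167, -53], [0.04, 0.241, 0]]

```text
clock: 16.92
position: [0.441, 0.3098, 0.1811]
tool_rot: [-2.898, -0.0, 1.405]
force: [-0.4, 0.2, -2.8]
grip_width: 0.0326
```

```bash
python3 - <<'E'
from h import *
f=wcap("w9")
R=Ro.from_euler("xyz",observe()["tool_rot"]).as_matrix();print(R)
s=grab_frame("scene")["frame"][:,:,::-1]
cv2.imwrite("pics/s9.png",cv2.resize(s[120:270,220:420],None,fx=4,fy=4,interpolation=cv2.INTER_CUBIC))
E
```

```text
tcp [0.441  0.3098 0.1811] [-2.898 -0.     1.405] t 16.925 F [-0.4  0.2 -2.8] w 0.032641256550557454
[[ 1.64926741e-01  9.57287475e-01 -2.37486546e-01]
 [ 9.86305630e-01 -1.59924874e-01  4.03142617e-02]
 [ 6.12331790e-04 -2.40883217e-01 -9.70553914e-01]]
```

View pics/w9.png

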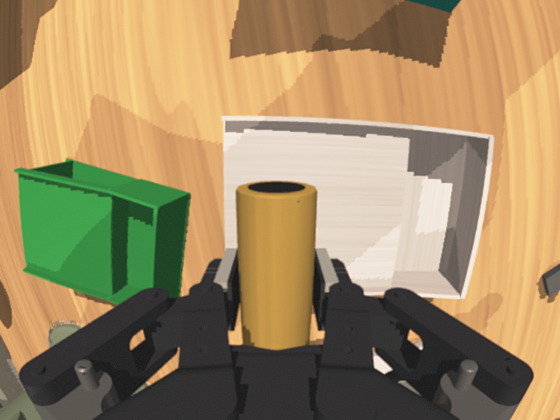

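View pics/s9.png

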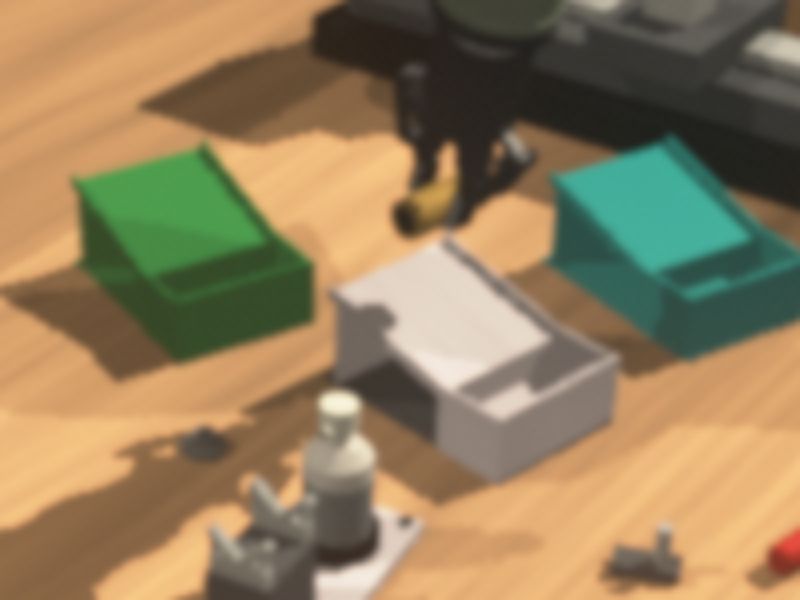

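```bash
python3 - <<'E'
from h import *
f=wcap("w9b")
A=wat(f,(225,131),.0849);B=wat(f,(491,137),.062);C=wat(f,(465,298),.062)
print(A,B,C)
w=np.arctan2(*(B-C)[:2][::-1])-np.pi/2;u=np.array([np.cos(w),np.sin(w)]);v=np.array([-u[1],u[0]])
print("yaw",w,"width",np.linalg.norm(B-C),"len",(B-A)[:2]@u)
print("from tray",(B+C)[:2]/2-u*.1545,"from A",A[:2]+u*.0398-v*.0635)
E
```

```text
tcp [0.441  0.31   0.1813] [-2.898e+00 -1.000e-03  1.405e+00] t 17.025 F [-0.5 -0.4 -3.3] w 0.03299537862965555
[0.39203389 0.3798003  0.0849    ] [0.57996767 0.35270026 0.062     ] [0.55869954 0.22548032 0.062     ]
yaw -0.16564426234362295 width 0.1289854534162059 len 0.18982986776335212
from tray [0.41694835 0.31456546] from A [0.42081875 0.31060693]
```

The measured ramp pose (0.4185, 0.3125, yaw −0.166) agrees. Descending along the ramp normal.

>>> move_arm:
  motion:
    - [[-4, 0, -20], [0, 0, 0]]
    - [[-8, 1, -42], [0, 0, 0]]
    - [[-12, 2, -60], [0, 0, 0]]
    - [[-14, 2, -68], [0, 0, 0]]
    - [[-14, 2, -71], [0, 0, 0]]
    - [[-14, 2, -71], [0, 0, 0]]

```text
clock: 17.82
position: [0.4269, 0.3122, 0.1098]
tool_rot: [-2.898, -0.0, 1.406]
force: [0.3, -0.4, -3.9]
grip_width: 0.0327
```

>>> move_arm:
  motion:
    - [[0, 0, -1], [0, 0, 0]]
    - [[-1, 0, -2], [0, 0, 0]]
    - [[-1, 0, -3], [0, 0, 0]]
    - [[-1, 0, -3], [0, 0, 0]]

```text
clock: 18.32
position: [0.4254, 0.3121, 0.1063]
tool_rot: [-2.897, 0.0, 1.406]
force: [0.3, -0.2, -3.1]
grip_width: 0.0329
```

>>> move_arm:
  motion:
    - [[0, 0, -1], [0, 0, 0]]
    - [[0, 0, -1], [0, 0, 0]]

```text
clock: 18.58
position: [0.4255, 0.3121, 0.1055]
tool_rot: [-2.897, 0.0, 1.406]
force: [-0.1, -1.9, 1.5]
grip_width: 0.0327
```

```bash
python3 - <<'E'
from h import *
f=wcap("w10")
E
```

```text
tcp [0.4255 0.3121 0.1055] [-2.897  0.     1.406] t 18.575 F [-0.1 -1.9  1.5] w 0.032694550838709986
```

View pics/w10.png

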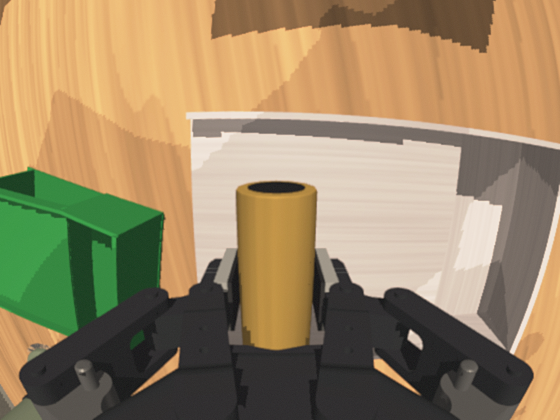

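The sleeve is on the ramp crosswise, centred at (277,260), with light contact. Letting go.

>>> move_arm:
  motion:
    - [[0, 0, 0], [0, 0, 0]]
    - [[0, 0, 0], [0, 0, 0]]
    - [[0, 0, 0], [0, 0, 0]]
    - [[0, 0, 0], [0, 0, 0]]
    - [[0, 0, 0], [0, 0, 0]]
    - [[2, 0, 6], [0, 0, 0]]
    - [[4, -1, 15], [0, 0, 0]]
    - [[8, -1, 30], [0, 0, 0]]
    - [[13, -2, 55], [0, 0, 0]]
    - [[22, -4, 90], [0, 0, 0]]
    - [[22, -4, 110], [0, 0, 0]]
    - [[22, -4, 110], [0, 0, 0]]
  jaw: 85

```text
clock: 20.12
position: [0.4482, 0.3084, 0.2174]
tool_rot: [-2.9, -0.002, 1.405]
force: [0.8, 0.4, -0.3]
grip_width: 0.0849
```

>>> move_arm:
  motion:
    - [[-10, -20, 10], [0, 0, 0]]
    - [[-20, -60, 20], [0, 0, 0]]
    - [[-20, -100, 30], [0, 0, 0]]
    - [[-20, -120, 30], [0, 0, 0]]
    - [[-20, -120, 30], [0, 0, 0]]
    - [[-20, -120, 30], [0, 0, 0]]
    - [[-20, -120, 30], [0, 0, 0]]
    - [[-20, -120, 30], [0, 0, 0]]

```text
clock: 21.12
position: [0.4273, 0.1887, 0.2451]
tool_rot: [-2.897, -0.0, 1.407]
force: [-0.2, 0.1, -0.1]
grip_width: 0.0853
```

```bash
python3 - <<'E'
from h import *
f=wcap("w11")
s=grab_frame("scene")["frame"][:,:,::-1]
cv2.imwrite("pics/s11.png",cv2.resize(s[150:370,160:420],None,fx=3,fy=2.7,interpolation=cv2.INTER_CUBIC))
t=grab_frame("top")["frame"][:,:,::-1]
cv2.imwrite("pics/t11.png",cv2.resize(t[100:300,150:500],None,fx=2.2,fy=2.2,interpolation=cv2.INTER_CUBIC))
E
```

```text
tcp [0.4273 0.1887 0.2451] [-2.897 -0.     1.407] t 21.125 F [-0.2  0.1 -0.1] w 0.08533189149486503
```

View pics/s11.png

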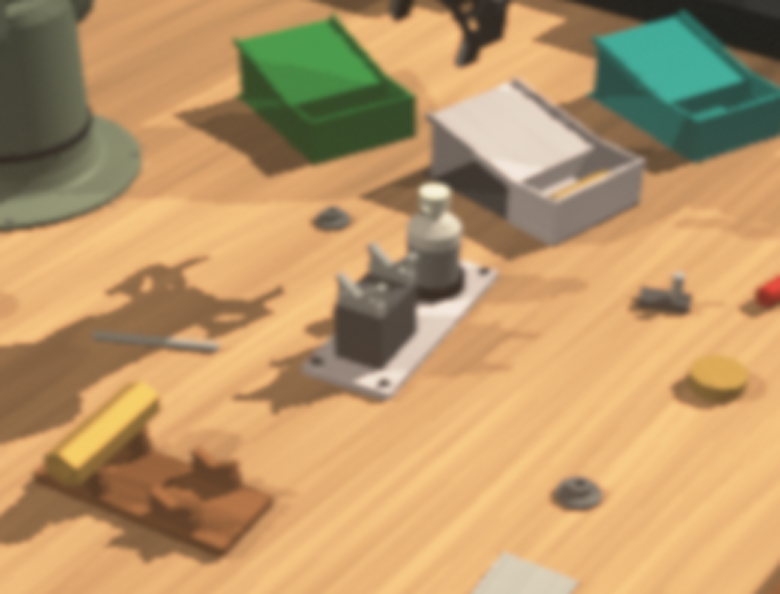

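View pics/t11.png

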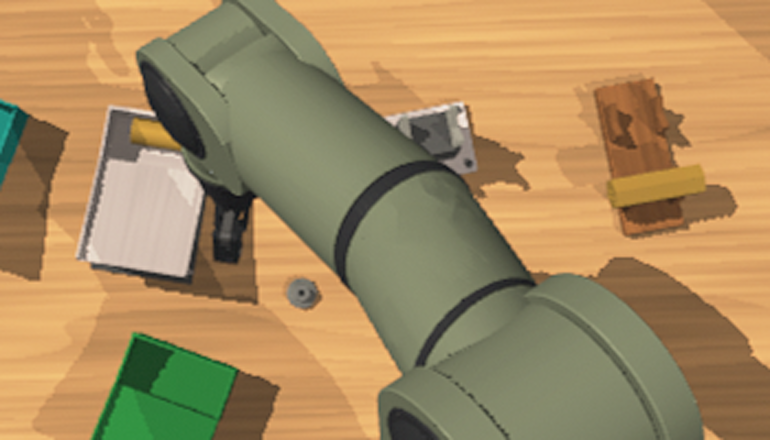

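View pics/w11.png

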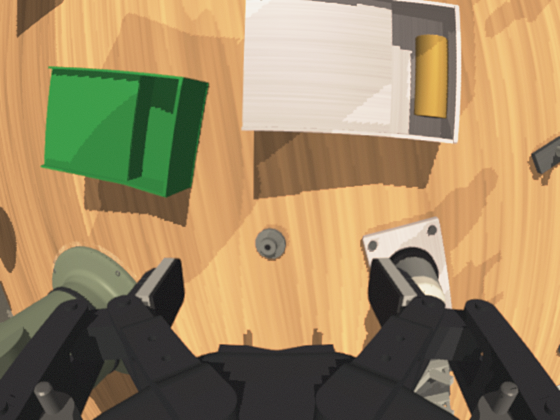

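The sleeve lies in the tray (wrist (431,76)), the hex bar is in its notch, and the cap is up. A short wait will confirm it is at rest before I hand in.

>>> move_arm:
  motion:
    - [[0, 0, 0], [0, 0, 0]]
    - [[0, 0, 0], [0, 0, 0]]
    - [[0, 0, 0], [0, 0, 0]]
    - [[0, 0, 0], [0, 0, 0]]

```text
clock: 21.78
position: [0.4275, 0.1881, 0.2453]
tool_rot: [-2.897, 0.0, 1.406]
force: [-0.2, -0.0, 0.7]
grip_width: 0.0847
```

```bash
python3 - <<'E'
from h import *
a=cv2.imread("pics/w11.png"); f=wcap("w12"); b=f["frame"][:,:,::-1]
print("diff",cv2.absdiff(a[0:140,400:460],b[0:140,400:460].copy()).mean())
print([ (r["score"],r["pixel"]) for r in outline_of("sleeve_mid","wrist")[:1]])
print(job_done())
E
```

```text
tcp [0.4275 0.1881 0.2453] [-2.897  0.     1.406] t 21.775 F [-0.2 -0.   0.7] w 0.08473713897072219
diff 6.214801587301587
[(0.73, [432.0, 71.6])]
the job is handed in; nothing more can be done
None
```

The job is done and handed in at about 22 s.

- **Rest:** I took the round sleeve from the rack, laid it in the V-rest and let go.
- **Spray:** I pressed the cap with the shut fingertips until the force rose sharply to about 37 N. That was after roughly 7 mm of travel, with the cap at its stop. The 37 N was on the fingertips and close to the 40 N limit that applies to the arm and gripper body. Afterwards the cap was back up, with the sleeve still lying released in the rest.
- **Chute:** I set the sleeve crosswise on the ramp of the aluminium chute with the tool tilted 14 degrees and let go, and it rolled into the catch tray.

**Last checks:** the wrist and scene pictures show the sleeve in the tray, the hex bar in its notch, the cap up and the look-alikes not moved. The arm is touching nothing (force under 1 N).

**What disagreed:**
- The cameras differed from each other by 2–4 mm. I settled this with wrist views and the fits had room for it.
- The last two pictures of the tray, 0.65 s apart, differed by 6 grey levels on average. The arm moved slightly between them, which may explain it. The network placed the sleeve at about the same spot, still in the tray, but I didn't separately confirm that it had stopped moving.

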